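# Tip the parts bin back onto its base and push it against the bench stop

### The arm

A 6-joint arm with a two-finger parallel gripper is mounted at the origin on the work surface. World frame = base frame: x ahead of the robot, y to its left, z up, the work surface at z = 0. Lengths are in m, angles in degrees, forces in N, time in s.
With the tool pointing down it reaches from about 0.325 to 0.875 m from the base axis. Payload 4.4 kg.
Tool frame: the origin (TCP) lies at the very end of the fingers, on their centre line; the grasp point (between the pads) lies 19 mm behind it; z points along the fingers, y is the direction in which the jaws open and shut (so a half turn about z gives the same grasp; the last joint's range is limited). The gripper opens to 85 mm and grips with 20 to 120 N. Pads are 22 mm wide; open, the fingers measure 114 mm over their backs; the gripper's body (76 mm by 85 mm) begins 54 mm behind the grasp point. The pads swing forward as they close: fully open they stand 13 mm farther back than shut.
Start: joints at [-73.654, 11.837, 88.321, -0, 79.842, -8.623], TCP at [0.243, -0.521, 0.231] pointing down, gripper open.
Joint ranges: [-156.59, 156.59], [-49.26, 127.26], [12.9, 141.05], [-63.56, 243.56], [4.71, 150.69], [-161.64, 161.64]. Speed limits (degrees/s): [159.86, 159.86, 180, 180, 180, 180].

### API

Orientations are given as a 3x3 rotation matrix whose columns are the frame's x, y, z axes.
In Python, from plant import state, get_image, hand_in, boxes_of, cut_out gives the robot as it stands.
- The arm moves only by the shell command python3 -m jog 'ROWS'. ROWS is JSON, a list of rows, each a list of 3 entries, a list of its own where there are three numbers: the shift along the world's x, y, z in mm, then the turn, a rotation vector about the world's x, y, z in rad, then the opening, from 0 (shut) to 1 (fully open). A call has 1 to 5 rows; each row shifts and turns the pose as measured when the row begins; what a row does not reach is not made up. A row lasts 1/8 s, in which the tool goes at most 62.5 mm and 10.7 degrees, less where a joint would pass 70% of its speed; a pose out of reach is approached as far as the arm can. A call is refused whole if a number of a shift passes 62.5 or a number of a turn 0.188, either way. A call with a gripper value outside its range is refused whole. The fingers move at their own pace and stop on an object; the grip force is fixed at half the most. Time passes only in rows, so rows that do not move let the fingers close. It gives the time, the measured TCP pose, the force and the opening at its end, in the units of the state.
- state(): the state, without advancing time (a new reading comes with each control period).
- get_image(name): name is "scene" or "top"; returns a dict with "pixels" (420x560x3 uint8, red, green, blue), "intrinsics" (3x3 intrinsics, pixels), "k1" (the pictures are not rectified: a ray, as slopes to the right and down, at radius r is drawn at 1 + k1 r^2 times it, then the intrinsics apply), "position" and "attitude" of the camera in the world. Camera axes: x right, y up, looking along -z (the intrinsics and any distortion apply to the point x, -y, -z); pixel columns grow to the right and rows downward; lengths in m; the calibration is good to about 2 mm. A picture is of the moment at which its call begins. There is no depth.
- hand_in(): hands the job in, once; it reports no verdict.
Trained networks look in a picture, given as the dict that the camera call returned (one of the last four; its "shot" number tells which), for a name from the list of things; names that differ only in an ending like _2 or _b are one class to them, and where a whole thing is asked for, a point or a joint stands for the part that bears it (a point fixed in the world has none). Each returns a list of dicts, best first, with "conf" (0 to 1); they miss things now and then, are a little off and sometimes report something else, mostly with a low value. They report only what shows in the picture. A call takes as long as a camera call. They do not tell look-alikes from the thing itself.
- boxes_of(label, picture): "rect" ([left, top, right, bottom] in pixels, round what is visible of it).
- cut_out(label, picture): "mask" (420x560 bool, what is visible of it) and "rect" ([left, top, right, bottom] in pixels, round what is visible of it).
The state is a dict: "time_s": time; "joint_positions": joint angles; "qd": joint speeds; "joint_efforts": joint torques, N m; "eef_pos": TCP position; "orientation": TCP orientation; "wrist_force": force on the tool from outside, world axes, zero at the start; "torque": the same for the moment, N m; "gripper_width": finger opening in m.
Only numpy, scipy, OpenCV 4.12 (cv2) and the standard library are available. Lean on these libraries where they do the work, as an engineer would, in place of code of your own. Each camera call takes 0.05 s, during which the arm holds its last target. There are 200 camera calls.

### The job

The empty blue parts bin has been left standing on its back end. Push it over so that it sits on its base with its mouth up, then push it along the bench, front first, until its front is flush and square against the wooden stop strip. Only push it, never lift or carry it; leave everything else where it is, and finish with the hand clear.

Things in the scene. Friction and masses are not known exactly. Their poses are not given: they have to be found in the camera images.
- bin: Empty blue plastic bin, 150 long, 100 wide, 75 deep, walls 4, about 0.25 kg, the only one standing on its back end (150 tall), mouth facing the robot's side. Origin: centre of the back wall's outside (underside at start). At start x is level, from mouth to base, the way it must fall; y across the width; z up, back to front. On its base x points down and z forward: take headings from the points then.
- bin_heel (a point): Middle of the outer edge between back wall and base (bin x = 37.5 mm, z = 0), on which the bin tips. At bench height at the start and when on its base. Pushed at bin_lip, the bin falls by itself once it leans roughly 30 degrees, after some 80 mm of push. The back wall behind this edge is 75 mm high when the bin is on its base.
- bin_front (a point): Middle of the outer edge between front wall and base: 150 mm above bin_heel at the start; at bench height and 150 mm ahead of bin_heel when the bin sits on its base. It is then the foot of the bin's upright front face, 45 mm high and 100 mm wide.
- bin_lip (a point): Middle of the front wall's free rim, outside: at the start 150 mm up and 45 mm nearer the mouth side than bin_front (the top wall is only 45 mm deep; below it, from 150 down to 95 mm up, the side walls slope out 30 mm farther); 45 mm above bin_front when on its base.
- stop: Straight strip of pale wood fixed to the bench beyond the bin, 740 mm long, 40 mm high, 30 mm thick. Origin: at bench height in the middle of the face towards the robot. x level, square into the strip away from the robot; y along the strip (+-370 mm). The face is the plane x = 0. Wood, bin and fingers are grippy: a bin pressed on askew tends to jam on one corner; pushed sideways near its back end it turns about a point near its front.
- bin2: Bystander: a bin of the same kind and size with some screws in it, already on its base, front against or near the stop, well to one side. Origin: centre of its underside; x towards its front.
- glue: Bystander: white bottle with red cap, 56 mm diameter, 170 mm tall. Origin: centre of its underside.
- tin: Bystander: metal tin, 74 mm diameter, 85 mm tall. Origin: centre of its underside.
- jar: Bystander: amber glass jar, 66 mm diameter, 80 mm tall. Origin: centre of its underside.
- offcut: Bystander: plywood block standing on end, 40 x 60 x 110 mm tall. Origin: centre of its underside.
- screwdriver: Bystander: screwdriver lying on the bench. Origin on the bench under its middle, handle to its -x.
Mind the look-alikes: they are no part of the job. Leave any orange, pink or yellow look-alike of the bin alone.

How it is judged (in metres and radians):
On the way, in this order (a step that is already met when the one before it is completed fails the run):
1. the bin has been tipped onto its base (height (world z) of each of bin_front, bin_heel below 0.01 m and height (world z) of bin_lip above 0.035 m), for 0.2 s.
2. the bin's front is against the stop (all of step 1 and x of bin_front in the frame of stop above -0.006 m and angle between the y axis of bin and the y axis of stop, either way round below 0.06 rad and y of bin_front in the frame of stop between -0.33 and 0.33 m), for 0.2 s.
At the end, for the whole second after the job is handed in: The bin rests on its base, mouth up (base edges within 10 mm of the bench), its front within 6 mm of the stop's face and square to it within 0.06 rad, at rest (all of step 2 and linear speed of bin below 0.02 m/s and angular speed of bin below 0.1 rad/s); the robot touches nothing.
It fails at once if the bin is lifted (heel edge more than 30 mm off the bench), or knocked onto its side or its mouth (height (world z) of bin_heel above 0.03 m).
It fails at once if something else on the bench is shifted by more than 25 mm (distance of any of bin2, glue, tin, jar, offcut, screwdriver from where it was at the start of the episode above 0.025 m).
It fails at once if something else on the bench is knocked over (angle between any of bin2, glue, tin, jar, offcut's own z axis and vertical above 0.3 rad).
It also fails if it takes over 61 s, if anything falls off the work surface, if the arm or the gripper's body presses on something with over 40 N, if the wrist force passes 120 N, or if a joint passes its speed limit or range.

## Working session

There is one attempt and no reset: what is moved stays moved. The work goes in short steps, Python scripts to look and compute and a shell command to move; the robot and the scene stay as the last step left them, time stands still between calls to the robot, and variables do not carry over. Pictures are saved under pics/ and viewed, about 8 in all and at most 12, crops included, and the job is handed in when it is done.

```bash
mkdir -p pics
cat > h.py <<'E'
import numpy as np, cv2
from plant import state, get_image, hand_in, boxes_of, cut_out
def save(im,name,crop=None,s=1):
    p=im["pixels"][:,:,::-1]
    if crop: p=p[crop[1]:crop[3],crop[0]:crop[2]]
    cv2.imwrite("pics/"+name,cv2.resize(p,None,fx=s,fy=s,interpolation=cv2.INTER_CUBIC))
def D(im): return np.array([im["k1"],0,0,0,0],float)
def ground(im,px,z=0.):
    px=np.array(px,float).reshape(-1,1,2)
    u=cv2.undistortPointsIter(px,np.array(im["intrinsics"]),D(im),None,None,(3,100,1e-10)).reshape(-1,2)
    d=np.c_[u[:,0],-u[:,1],-np.ones(len(u))]@np.array(im["attitude"]).T
    c=np.array(im["position"]); t=(z-c[2])/d[:,2]
    return c+t[:,None]*d
def proj(im,P):
    q=(np.array(P,float).reshape(-1,3)-np.array(im["position"]))@np.array(im["attitude"])
    q=q*[1,-1,-1]
    return cv2.projectPoints(q,np.zeros(3),np.zeros(3),np.array(im["intrinsics"]),D(im))[0].reshape(-1,2)
E
python3 - <<'E'
from h import *
ims={n:get_image(n) for n in("scene","top")}
out=np.vstack([ims[n]["pixels"] for n in ims])
for n,im in ims.items():
    save(im,n+"0.png",s=1.4); print(n,im["position"],im["k1"],np.round(im["attitude"],3).tolist())
    for l in ["bin","stop","glue","tin","jar","offcut","screwdriver"]:
        for b in boxes_of(l,im): print(l,round(b["conf"],2),np.round(b["rect"]).tolist(),np.round(ground(im,[(b["rect"][0]+b["rect"][2])/2,b["rect"][3]])[0,:2],3))
E
```

```text
scene [1.07501193 0.51250868 1.1302624 ] -0.12638509377402893 [[-0.623, -0.636, 0.455], [0.782, -0.504, 0.366], [-0.004, 0.584, 0.812]]
bin 0.95 [253.0, 181.0, 300.0, 232.0] [0.517 0.053]
bin 0.92 [253.0, 134.0, 294.0, 182.0] [ 0.372 -0.077]
bin 0.88 [362.0, 178.0, 420.0, 235.0] [0.314 0.328]
bin 0.86 [344.0, 280.0, 392.0, 340.0] [0.63  0.447]
bin 0.74 [323.0, 212.0, 371.0, 262.0] [0.471 0.274]
bin 0.67 [230.0, 91.0, 274.0, 144.0] [ 0.288 -0.24 ]
bin 0.55 [256.0, 270.0, 326.0, 345.0] [0.763 0.296]
stop 0.64 [122.0, 182.0, 287.0, 363.0] [0.936 0.156]
glue 0.81 [197.0, 120.0, 217.0, 166.0] [ 0.457 -0.292]
glue 0.72 [256.0, 180.0, 302.0, 234.0] [0.518 0.063]
tin 0.76 [155.0, 174.0, 178.0, 204.0] [ 0.65  -0.286]
jar 0.87 [319.0, 241.0, 340.0, 277.0] [0.541 0.262]
offcut 0.56 [176.0, 151.0, 198.0, 186.0] [ 0.559 -0.286]
screwdriver 0.7 [322.0, 212.0, 348.0, 238.0] [0.425 0.201]
top [0.42122635 0.04245612 1.18710929] -0.0412797139223684 [[-0.004, 0.996, -0.085], [-1.0, -0.004, -0.002], [-0.003, 0.085, 0.996]]
bin 0.88 [316.0, 263.0, 358.0, 310.0] [ 0.288 -0.099]
bin 0.87 [107.0, 164.0, 169.0, 214.0] [0.541 0.429]
bin 0.86 [178.0, 120.0, 230.0, 186.0] [0.618 0.252]
bin 0.82 [376.0, 307.0, 438.0, 350.0] [ 0.181 -0.282]
bin 0.81 [267.0, 217.0, 315.0, 257.0] [0.425 0.021]
bin 0.79 [151.0, 292.0, 210.0, 340.0] [0.211 0.31 ]
stop 0.83 [178.0, 108.0, 461.0, 163.0] [ 0.678 -0.058]
tin 0.66 [393.0, 162.0, 429.0, 198.0] [ 0.583 -0.302]
jar 0.86 [190.0, 209.0, 218.0, 236.0] [0.483 0.249]
offcut 0.93 [398.0, 204.0, 434.0, 232.0] [ 0.489 -0.313]
screwdriver 0.88 [190.0, 258.0, 249.0, 277.0] [0.373 0.209]
```

View pics/top0.png

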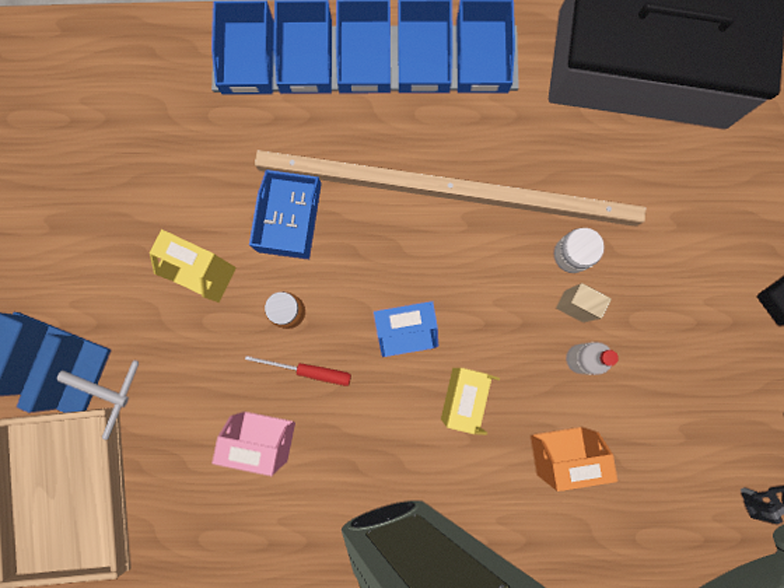

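View pics/scene0.png

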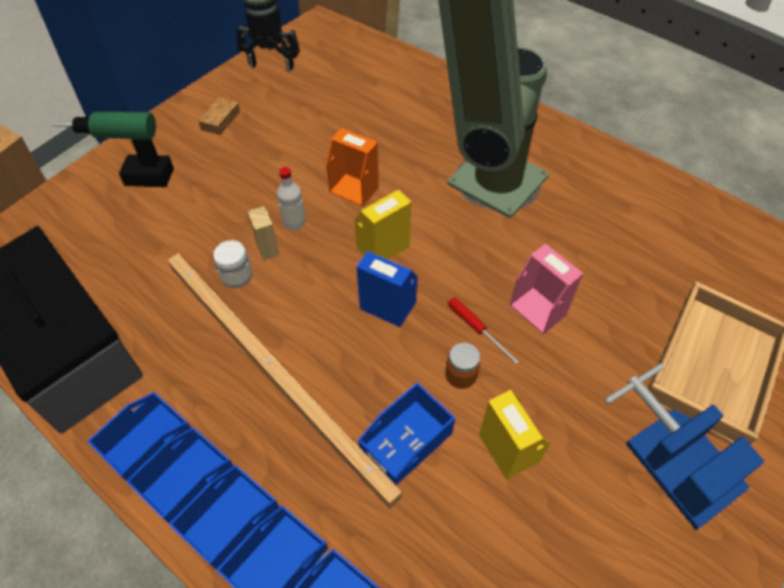

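The top picture (viewed at 1.4x) shows these candidates:
- Standing blue bin at about (405,328), with its label on the top wall and its mouth towards the robot.
- Yellow look-alikes at (190,265) and (467,400), pink at (255,443), orange at (573,458).
- Blue bin2 with screws at (285,215), already lying on its base.
- Blue rack bins at the top edge.

I choose the blue one at (405,328). Next I fit its pose and the stop line from the masks, with one close crop to check.

```bash
cat >> h.py <<'E'
from scipy.optimize import least_squares, minimize
# bin points in bin frame (x mouth->base, y, z up at start)
def prof(): return [(37.5,0),(37.5,150),(-7.5,150),(-37.5,95),(-37.5,0)]
BP=np.array([[x,y,z] for x,z in prof() for y in(-50,50)])/1000.
def standing(v):  # heel x,y,yaw
    c,s=np.cos(v[2]),np.sin(v[2]); R=np.array([[c,-s,0],[s,c,0],[0,0,1]])
    return (BP-[.0375,0,0])@R.T+[v[0],v[1],0]
def lying(v):  # heel x,y, heading of front
    Q=np.c_[BP[:,2],BP[:,1],.0375-BP[:,0]]
    c,s=np.cos(v[2]),np.sin(v[2]); R=np.array([[c,-s,0],[s,c,0],[0,0,1]])
    return Q@R.T+[v[0],v[1],0]
def hullmask(im,P):
    m=np.zeros((1680,2240),np.uint8); h=cv2.convexHull(((proj(im,P)+.5)*4).astype(np.float32))
    cv2.fillConvexPoly(m,h.astype(np.int32),1); return cv2.resize(m.astype(np.float32),(560,420),interpolation=cv2.INTER_AREA)
def bluemask(im,mask=None,rect=None):
    hsv=cv2.cvtColor(im["pixels"],cv2.COLOR_RGB2HSV)
    return mask
def fit(model,ims,masks,v0):
    def cost(v):
        P=model([v[0],v[1],v[2]]); return sum(np.abs(hullmask(i,P)-m).sum()/m.sum() for i,m in zip(ims,masks))
    best=None
    for d in(-.15,0,.15):
        v=np.array(v0)+[0,0,d]
        r=minimize(cost,v,method="Nelder-Mead",options=dict(initial_simplex=np.array([v,v+[.015,0,0],v+[0,.015,0],v+[0,0,.1]]),xatol=1e-4,fatol=1e-4))
        if best is None or r.fun<best.fun: best=r
    return best.x,best.fun
def binmask(im,near):
    c=[b for b in cut_out("bin",im)]
    c=min(c,key=lambda b:np.hypot((b["rect"][0]+b["rect"][2])/2-near[0],(b["rect"][1]+b["rect"][3])/2-near[1]))
    m=c["mask"].astype(np.uint8); k=np.zeros_like(m); cs,_=cv2.findContours(m,cv2.RETR_EXTERNAL,cv2.CHAIN_APPROX_NONE)
    h=cv2.convexHull(max(cs,key=cv2.contourArea)); cv2.fillConvexPoly(k,h,1); return k.astype(float),c["rect"],c["conf"]
E
python3 - <<'E'
from h import *
a,b=get_image("top"),get_image("scene")
ma,ra,ca=binmask(a,(290,236)); mb,rb,cb=binmask(b,(276,206)); print(ra,ca,rb,cb)
for ii,mm in(([a],[ma]),([b],[mb]),([a,b],[ma,mb])): 
    v,f=fit(standing,ii,mm,[.46,.03,0.]); print(np.round(v,4),round(f,3))
p=a["pixels"].copy(); 
s=cut_out("stop",a)[0]["mask"]; cols=[];lo=[];up=[]
for c in range(190,455,3):
    r=np.where(s[:,c])[0]
    if len(r)and not(178<c<232): cols.append(c);lo.append(r.max()+.5);up.append(r.min()-.5)
for nm,yy,z in(("near z0",lo,0),("far z40",up,.04)):
    g=ground(a,np.c_[cols,yy],z); l=cv2.fitLine(g[:,:2].astype(np.float32),cv2.DIST_HUBER,0,.01,.01).ravel()
    print(nm,np.degrees(np.arctan2(l[1],l[0])),"x at y=0",l[2]-l[3]*l[0]/l[1],"ylims",g[[0,-1],:2])
v4=proj(a,standing(v)); 
for q in v4: cv2.circle(p,tuple(np.int32(q)),1,(255,0,0),-1)
a2=dict(a,pixels=p); save(a2,"crop.png",(160,90,460,290),2.5)
for l,n in(("bin",0),):
    m,r,c=binmask(a,(204,153)); print("bin2",fit(lying,[a],[m],[.53,.27,0.]))
E
```

```text
[267.9, 213.8, 313.6, 256.7] 0.84 [255.9, 132.4, 293.3, 183.1] 0.95
[0.5145 0.0289 0.126 ] 0.057
[ 0.3602 -0.0567  1.3215] 0.067
[0.514  0.0298 0.1358] 2.151
near z0 81.35813 x at y=0 0.7458577 ylims [[ 0.77340227  0.17813238]
 [ 0.68318879 -0.4218433 ]]
far z40 81.23959 x at y=0 0.77493227 ylims [[ 0.80196753  0.17384964]
 [ 0.71165594 -0.40776837]]
bin2 (array([ 0.62637288,  0.25862244, -0.16023742]), np.float64(0.03838655774229484))
```

View pics/crop.png

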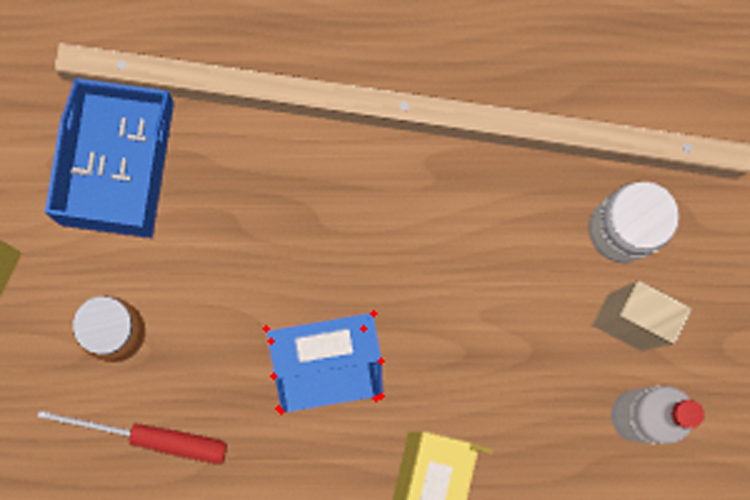

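The crop confirms the choice. It shows the blue bin standing with its mouth to the robot, and the model corners (red) lie on its outline. The stop runs to its far side, and a yellow look-alike sits close behind to the right. In the scene image the mask picked up a look-alike, so I re-fit there using the blue colour.

Run:
```python
from h import *
a,b=get_image("top"),get_image("scene")
def blue(im,rect):
    hsv=cv2.cvtColor(im["pixels"],cv2.COLOR_RGB2HSV); m=((hsv[...,0]>100)&(hsv[...,0]<125)&(hsv[...,1]>140)).astype(np.uint8)
    k=np.zeros_like(m); x0,y0,x1,y1=rect; k[y0:y1,x0:x1]=m[y0:y1,x0:x1]
    k=cv2.morphologyEx(k,cv2.MORPH_OPEN,np.ones((3,3),np.uint8))
    pts=cv2.findNonZero(k); o=np.zeros_like(m); cv2.fillConvexPoly(o,cv2.convexHull(pts),1); return o.astype(float)
ma,mb=blue(a,(260,208,322,262)),blue(b,(246,174,306,238))
for ii,mm in(([a],[ma]),([b],[mb]),([a,b],[ma,mb])):
    v,f=fit(standing,ii,mm,[.51,.03,.1]); print(np.round(v,4),round(f,3))
s=state();print(s["eef_pos"],np.round(s["orientation"],3).tolist(),s["time_s"],s["gripper_width"],s["wrist_force"])
print(fit(standing,[a],[binmask(a,(337,286))[0]],[.36,-.06,1.32]))
```

```text
[0.5146 0.0306 0.1533] 0.042
[0.511  0.0272 0.1803] 0.077
[0.5143 0.0305 0.167 ] 0.144
[ 0.24273409 -0.52125802  0.23129932] [[0.907, 0.422, -0.0], [0.422, -0.907, -0.0], [-0.0, 0.0, -1.0]] 1.2 0.08546813139272687 [ 0.32595125  0.02058658 -0.22783051]
(array([ 0.36422692, -0.04893931,  1.34889906]), np.float64(0.04196797520661157))
```

Both views agree: heel at (0.514, 0.030), yaw about 0.16 rad, and stop normal at about −0.151 rad. The fingers go shut behind the lip, travelling high.

```bash
python3 -m jog '[[[18,52,0],[0,0,-0.03],0],[[18,54,0],[0,0,-0.03],0],[[18,54,0],[0,0,-0.03],0],[[18,54,0],[0,0,-0.03],0],[[18,54,0],[0,0,-0.03],0]]'
python3 -m jog '[[[18,54,0],[0,0,-0.03],0],[[18,54,0],[0,0,-0.03],0],[[18,54,0],[0,0,-0.03],0],[[18,54,0],[0,0,-0.03],0],[[18,50,0],[0,0,-0.01],0]]'
```

```text
time_s: 1.88
eef_pos: [0.3334, -0.2499, 0.2315]
orientation: [[0.963, 0.269, 0.002], [0.269, -0.963, -0.002], [0.002, 0.003, -1.0]]
wrist_force: [1.8, -0.0, 0.5]
gripper_width: -0.0001
time_s: 2.5
eef_pos: [0.4255, 0.0248, 0.2337]
orientation: [[0.991, 0.136, 0.01], [0.136, -0.991, -0.006], [0.009, 0.007, -1.0]]
wrist_force: [0.4, -0.9, 0.2]
gripper_width: 0.0001
```

```bash
python3 -m jog '[[[-2,-4,-48],[0,0,0],0],[[0,-4,-48],[0,0,0],0],[[0,0,0],[0,0,0],0]]'
python3 - <<'E'
from h import *
a=get_image("top"); b=get_image("scene")
pa=a["pixels"][90:290,160:460]; pb=b["pixels"][100:300,150:450]
cv2.imwrite("pics/tip0.png",cv2.resize(np.vstack([pa,pb])[:,:,::-1],None,fx=1.5,fy=1.5))
E
```

```text
time_s: 2.88
eef_pos: [0.4257, 0.0219, 0.1379]
orientation: [[0.989, 0.147, 0.016], [0.147, -0.989, -0.006], [0.015, 0.008, -1.0]]
wrist_force: [-0.6, 0.1, -0.1]
gripper_width: 0.0001
```

View pics/tip0.png

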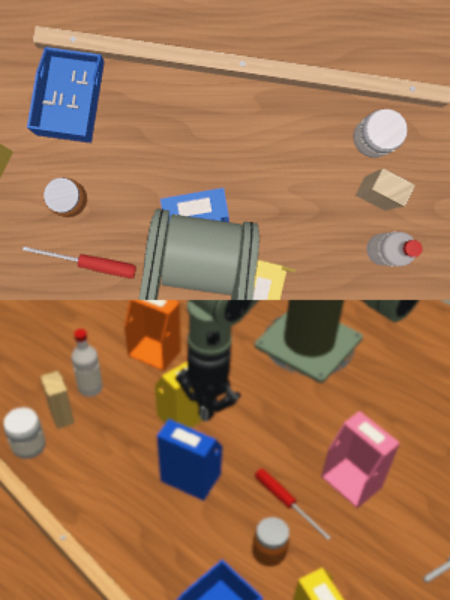

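The top crop shows the arm over the bin's rear edge at (195,207). The lower crop shows the shut fingers just behind the bin's lip at (205,415), still clear of it. I'll push slowly along its yaw.

```bash
python3 -m jog '[[[12,2,0],[0,0,0],0],[[12,2,0],[0,0,0],0],[[10,1,0],[0,0,0],0],[[10,1,0],[0,0,0],0],[[10,1,0],[0,0,0],0]]'
python3 -m jog '[[[10,1,0],[0,0,0],0],[[10,1,0],[0,0,0],0],[[10,1,0],[0,0,0],0],[[10,1,0],[0,0,0],0]]'
python3 - <<'E'
from h import *
a=get_image("top"); b=get_image("scene")
pa=a["pixels"][90:290,160:460]; pb=b["pixels"][100:300,150:450]
cv2.imwrite("pics/tip1.png",cv2.resize(np.vstack([pa,pb])[:,:,::-1],None,fx=1.5,fy=1.5))
E
```

```text
time_s: 3.6
eef_pos: [0.4924, 0.0272, 0.1484]
orientation: [[0.989, 0.144, 0.038], [0.145, -0.989, -0.009], [0.036, 0.014, -0.999]]
wrist_force: [0.4, -0.4, 0.9]
gripper_width: -0.0001
time_s: 4.1
eef_pos: [0.5351, 0.0315, 0.1478]
orientation: [[0.989, 0.144, 0.037], [0.145, -0.989, -0.009], [0.035, 0.014, -0.999]]
wrist_force: [-0.3, -0.4, 0.3]
gripper_width: 0.0003
```

View pics/tip1.png

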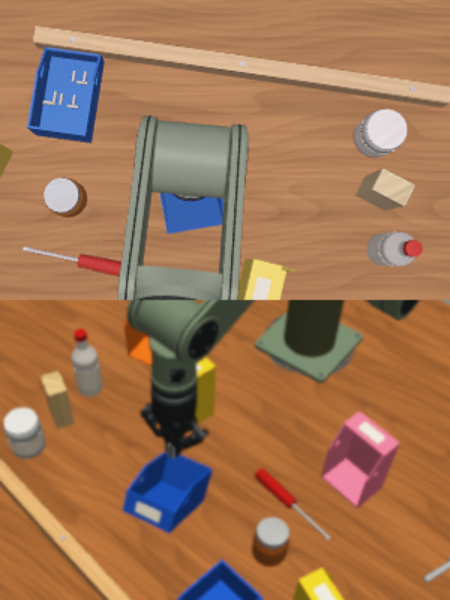

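The lower crop shows the bin down, label on the front at (150,512), mouth up. I'll check by fit, then back off.

```bash
cat >> h.py <<'E'
def blue(im,rect):
    hsv=cv2.cvtColor(im["pixels"],cv2.COLOR_RGB2HSV); m=((hsv[...,0]>100)&(hsv[...,0]<125)&(hsv[...,1]>140)).astype(np.uint8)
    k=np.zeros_like(m); x0,y0,x1,y1=rect; k[y0:y1,x0:x1]=m[y0:y1,x0:x1]
    k=cv2.morphologyEx(k,cv2.MORPH_OPEN,np.ones((3,3),np.uint8))
    pts=cv2.findNonZero(k); o=np.zeros_like(m); cv2.fillConvexPoly(o,cv2.convexHull(pts),1); return o.astype(float)
SN,SY=-.1515,.7455   # stop normal yaw, face x at y=0
def report(v):
    n=np.array([np.cos(SN),np.sin(SN)]); f=np.array(v[:2])+.15*np.array([np.cos(v[2]),np.sin(v[2])])
    print("heel",np.round(v[:2],4),"front",np.round(f,4),"yaw",round(v[2],3),"gap",round(float((np.array([SY,0])-f)@n)*1000,1),"skew",round(v[2]-SN,3))
E
python3 - <<'E'
from h import *
b=get_image("scene"); m=blue(b,(225,195,295,258))
v,f=fit(lying,[b],[m],[.51,.03,.16]); print(f); report(v)
E
```

```text
0.15751605731225296
heel [0.503 0.024] front [0.6513 0.0463] yaw 0.149 gap 100.1 skew 0.301
```

```bash
python3 -m jog '[[[0,0,40],[0,0,0],0.4],[[-30,-3,30],[0,0,0],0.4],[[-40,-4,0],[0,0,-0.1],0.4],[[-40,-4,0],[0,-0.03,-0.1],0.4],[[0,0,0],[0,0,-0.1],0.4]]'
python3 - <<'E'
from h import *
b=get_image("scene");a=get_image("top")
v,f=fit(lying,[b],[blue(b,(225,195,295,258))],[.51,.03,.16]); print(f); report(v)
try:
    r=[x for x in boxes_of("bin",a)]; print([(round(x["conf"],2),np.round(x["rect"]).tolist()) for x in r])
    v,f=fit(lying,[a],[blue(a,(250,130,335,262))],[.51,.03,.16]); print(f); report(v)
except Exception as e: print(e)
pa=a["pixels"][90:290,160:460]; pb=b["pixels"][100:300,150:450]
cv2.imwrite("pics/tip2.png",cv2.resize(np.vstack([pa,pb])[:,:,::-1],None,fx=1.5,fy=1.5))
E
```

```text
time_s: 4.88
eef_pos: [0.419, 0.0202, 0.2183]
orientation: [[0.985, -0.164, 0.059], [-0.163, -0.986, -0.023], [0.062, 0.013, -0.998]]
wrist_force: [0.5, 0.8, -0.4]
gripper_width: 0.0345
0.22905742003146304
heel [0.5095 0.0246] front [0.6572 0.0509] yaw 0.176 gap 94.9 skew 0.328
[(0.87, [107.0, 165.0, 169.0, 213.0]), (0.83, [336.0, 268.0, 350.0, 309.0]), (0.82, [375.0, 308.0, 441.0, 350.0]), (0.78, [152.0, 291.0, 209.0, 342.0]), (0.66, [258.0, 160.0, 307.0, 228.0]), (0.61, [177.0, 122.0, 232.0, 187.0])]
0.028296288303841174
heel [0.5179 0.0315] front [0.6658 0.0568] yaw 0.17 gap 87.4 skew 0.321
```

View pics/tip2.png

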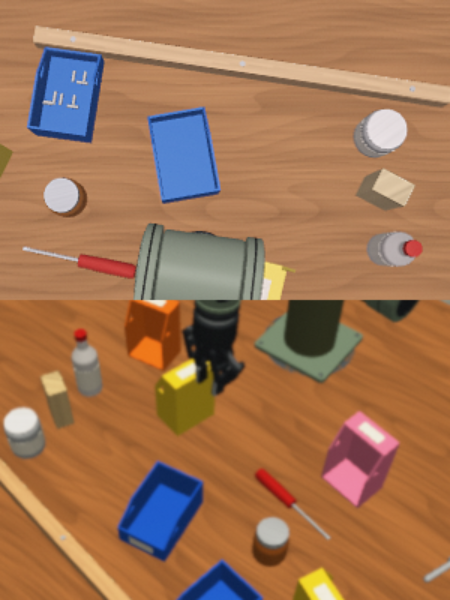

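The bin is on its base, mouth up, at (183,155) in the top crop. The top fit is good, with heel (0.518, 0.0315), gap about 87 mm and skew 0.32. The scene-fit window was clipped, so I ignore that one. Next, the half-open fingers go behind the back wall, squared to the stop, so pushing will also align the bin.

```bash
python3 -m jog '[[[26,12,0],[0.023,0.06,0],0.6],[[26,12,0],[0,0,0.01],0.6],[[0,0,-50],[0,0,0],0.6]]'
python3 -m jog '[[[0,0,-50],[0,0,0],0.6],[[0,0,-30],[0,0,0],0.6]]'
```

```text
time_s: 5.4
eef_pos: [0.4816, 0.0442, 0.1733]
orientation: [[0.99, -0.143, 0.013], [-0.143, -0.99, -0.001], [0.013, -0.001, -1.0]]
wrist_force: [0.2, 0.8, -1.1]
gripper_width: 0.0512
time_s: 5.65
eef_pos: [0.4825, 0.0445, 0.0898]
orientation: [[0.99, -0.138, 0.011], [-0.138, -0.99, -0.001], [0.011, -0.001, -1.0]]
wrist_force: [0.1, 0.4, -0.3]
gripper_width: 0.0514
```

```bash
python3 -m jog '[[[-8,0,-20],[0,0,-0.01],0.6],[[0,0,-30],[0,0,0],0.6],[[0,0,-8],[0,0,0],0.6]]'
python3 -m jog '[[[10,-1,0],[0,0,0],0.6],[[10,-1,0],[0,0,0],0.6],[[10,-1,0],[0,0,0],0.6],[[10,-1,0],[0,0,0],0.6],[[0,0,0],[0,0,0],0.6]]'
python3 - <<'E'
from h import *
b=get_image("scene");a=get_image("top"); s=state()["eef_pos"];print(s)
pa=a["pixels"][90:290,160:460]; pb=b["pixels"][100:300,150:450]
cv2.imwrite("pics/push1.png",cv2.resize(np.vstack([pa,pb])[:,:,::-1],None,fx=1.5,fy=1.5))
E
```

```text
time_s: 6.02
eef_pos: [0.4738, 0.0446, 0.0269]
orientation: [[0.99, -0.143, 0.005], [-0.143, -0.99, 0.0], [0.005, -0.001, -1.0]]
wrist_force: [0.2, -0.2, -0.6]
gripper_width: 0.0511
time_s: 6.65
eef_pos: [0.5208, 0.04, 0.0301]
orientation: [[0.99, -0.141, 0.012], [-0.141, -0.99, -0.0], [0.012, -0.001, -1.0]]
wrist_force: [-0.1, -0.6, -0.0]
gripper_width: 0.0512
[0.51954741 0.04020503 0.02970185]
```

View pics/push1.png

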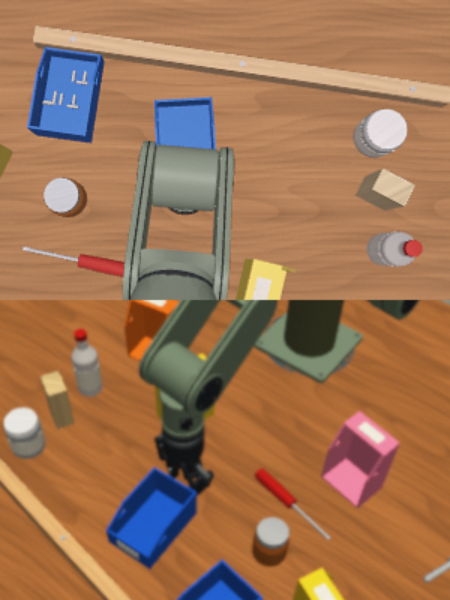

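The bin is turning as planned. In the top crop its front edge at (185,98) is now nearly level, against the stop's slight slope. I'll keep pushing.

```bash
python3 -m jog '[[[10,-1.5,0],[0,0,-0.01],0.6],[[10,-1.5,0],[0,0,0],0.6],[[8,-1.2,0],[0,0,0],0.6],[[0,0,0],[0,0,0],0.6]]'
python3 - <<'E'
from h import *
b=get_image("scene");a=get_image("top"); s=state()["eef_pos"];print(s)
m=blue(b,(215,200,288,280)); ys,xs=np.where(m>0);print(xs.min(),xs.max(),ys.min(),ys.max())
v,f=fit(lying,[b],[m],[.55,.04,-.1]); print(f); report(v)
# front edge from top: front lip at z=.045
hsv=cv2.cvtColor(a["pixels"],cv2.COLOR_RGB2HSV); k=(hsv[...,0]>100)&(hsv[...,0]<125)&(hsv[...,1]>140)
c=[];r=[]
for x in range(255,320):
    q=np.where(k[115:200,x])[0]
    if len(q)>8: c.append(x);r.append(115+q[0]-.0)
c,r=np.array(c),np.array(r); med=np.median(r); print(c.min(),c.max(),med)
c,r=c[4:-4],r[4:-4]
g=ground(a,np.c_[c,r],.045); l=cv2.fitLine(g[:,:2].astype(np.float32),cv2.DIST_HUBER,0,.01,.01).ravel()
print("front yaw",np.arctan2(-l[0],l[1])if l[1]>0 else np.arctan2(l[0],-l[1]),"mid",l[2:])
n=np.array([np.cos(SN),np.sin(SN)]);print("gap",((np.array([SY,0])-l[2:])@n)*1000)
E
```

```text
time_s: 7.25
eef_pos: [0.5485, 0.036, 0.0296]
orientation: [[0.988, -0.152, 0.009], [-0.152, -0.988, 0.0], [0.008, -0.001, -1.0]]
wrist_force: [0.6, -0.1, -0.5]
gripper_width: 0.051
[0.54778606 0.03613881 0.02951088]
215 273 217 279
0.058493589743589744
heel [0.5584 0.0291] front [0.7084 0.0258] yaw -0.022 gap 40.6 skew 0.129
268 305 147.0
front yaw -0.004728035 mid [0.70995706 0.01714518]
gap 37.72339057099636
```

```bash
python3 -m jog '[[[8,-1.2,0],[0,0,0],0.6],[[8,-1.2,0],[0,0,0],0.6],[[6,-0.9,0],[0,0,0],0.6],[[0,0,0],[0,0,0],0.6]]'
cat >> h.py <<'E'
def look(name):
    b=get_image("scene");a=get_image("top"); print(state()["eef_pos"])
    for im,z,sgn in((a,.045,1),):
        hsv=cv2.cvtColor(a["pixels"],cv2.COLOR_RGB2HSV); k=(hsv[...,0]>100)&(hsv[...,0]<125)&(hsv[...,1]>140)
        c=[];r=[]
        for x in range(240,330):
            q=np.where(k[100:200,x])[0]
            if len(q)>8: c.append(x);r.append(100+q[0])
        c,r=np.array(c)[4:-4],np.array(r)[4:-4]
        g=ground(a,np.c_[c,r],.045); l=cv2.fitLine(g[:,:2].astype(np.float32),cv2.DIST_HUBER,0,.01,.01).ravel()
        n=np.array([np.cos(SN),np.sin(SN)]); print("top front yaw",np.arctan(-l[0]/l[1]),l[2:],"gap",((np.array([SY,0])-l[2:])@n)*1000,"cols",c.min(),c.max())
    pa=a["pixels"][90:240,210:350]; pb=b["pixels"][180:330,180:320]
    cv2.imwrite("pics/"+name,cv2.resize(np.hstack([pa,pb])[:,:,::-1],None,fx=2.8,fy=2.8,interpolation=cv2.INTER_CUBIC))
    return a,b
E
python3 -c "
from h import *
look('push2.png')"
```

```text
time_s: 7.85
eef_pos: [0.5704, 0.0327, 0.029]
orientation: [[0.988, -0.151, 0.006], [-0.151, -0.988, 0.0], [0.006, -0.001, -1.0]]
wrist_force: [0.0, 0.2, -1.0]
gripper_width: 0.0512
[0.56992361 0.0327822  0.02893385]
top front yaw -0.12301333 [0.73030394 0.02065466] gap 18.139223245712326 cols 276 305
```

View pics/push2.png

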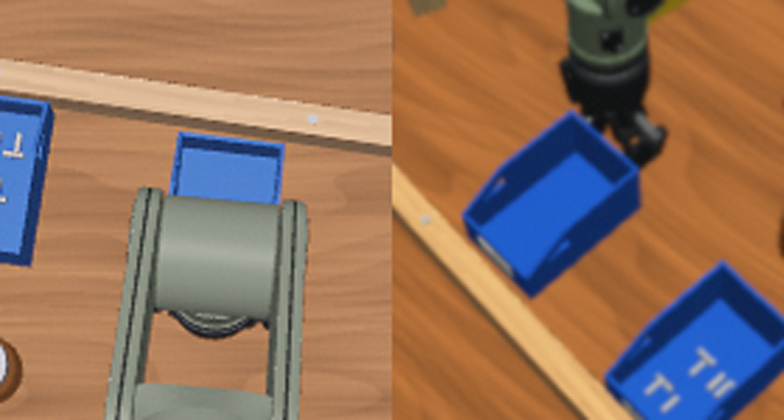

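The bin is now almost square: front edge (180,133)–(284,145) in the left crop, nearly parallel to the stop, gap about 18 mm. I'll push gently until there is contact force.

```bash
python3 -m jog '[[[7,-1.1,0],[0,0,0],0.6],[[5,-0.8,0],[0,0,0],0.6],[[3,-0.4,0],[0,0,0],0.6]]'
python3 -m jog '[[[2,-0.3,0],[0,0,0],0.6]]'
python3 -m jog '[[[2,-0.3,0],[0,0,0],0.6]]'
python3 -m jog '[[[2,-0.3,0],[0,0,0],0.6]]'
```

```text
time_s: 8.32
eef_pos: [0.5847, 0.0306, 0.0286]
orientation: [[0.988, -0.151, 0.004], [-0.151, -0.988, 0.001], [0.004, -0.001, -1.0]]
wrist_force: [-1.3, 0.3, 0.8]
gripper_width: 0.0514
time_s: 8.45
eef_pos: [0.5862, 0.0303, 0.0285]
orientation: [[0.988, -0.151, 0.002], [-0.151, -0.988, 0.001], [0.002, -0.001, -1.0]]
wrist_force: [-5.6, 1.0, 2.3]
gripper_width: 0.0513
time_s: 8.57
eef_pos: [0.5859, 0.0304, 0.0278]
orientation: [[0.988, -0.151, -0.004], [-0.151, -0.988, 0.001], [-0.004, -0.001, -1.0]]
wrist_force: [-6.9, 0.7, 2.2]
gripper_width: 0.0512
time_s: 8.7
eef_pos: [0.5856, 0.0305, 0.027]
orientation: [[0.988, -0.151, -0.009], [-0.151, -0.989, 0.002], [-0.009, -0.001, -1.0]]
wrist_force: [-5.9, 0.8, 2.5]
gripper_width: 0.0512
```

```bash
python3 -m jog '[[[6,-0.9,0],[0,0.01,0],0.6],[[6,-0.9,0],[0,0.01,0],0.6]]'
python3 -m jog '[[[-20,3,0],[0,0,0],0.6],[[-40,6,0],[0,0,0],0.6],[[-20,3,50],[0,0,0],0.6],[[-40,0,60],[0,0,0],0.6],[[-40,0,60],[0,0,0],0.6]]'
python3 - <<'E'
from h import *
a,b=look("final.png")
for im,w in((a,(250,110,322,205)),):
    v,f=fit(lying,[im],[blue(im,w)],[.60,.025,-.15]); print(f); report(v)
E
```

```text
time_s: 8.95
eef_pos: [0.5831, 0.0311, 0.0228]
orientation: [[0.987, -0.15, -0.062], [-0.15, -0.989, 0.006], [-0.062, 0.003, -0.998]]
wrist_force: [-15.5, 2.6, 6.7]
gripper_width: 0.0516
time_s: 9.57
eef_pos: [0.4315, 0.043, 0.1755]
orientation: [[0.986, -0.151, -0.065], [-0.15, -0.989, 0.006], [-0.065, 0.004, -0.998]]
wrist_force: [1.0, 0.7, 0.1]
gripper_width: 0.0516
[0.4345924  0.0429076  0.18055223]
top front yaw -0.14020905 [0.74528205 0.01899898] gap 3.082797365005324 cols 272 307
0.03548844308765809
heel [0.5994 0.0327] front [0.7476 0.0095] yaw -0.155 gap -0.6 skew -0.003
```

View pics/final.png

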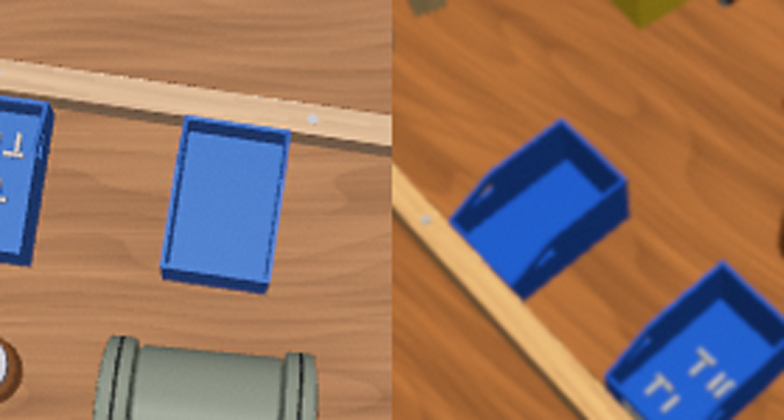

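The bin sits flush along the strip in both views, with its front edge (187,118)–(290,132) parallel to the wood, and the hand is clear. I'll let the arm settle and hand in.

```bash
python3 -m jog '[[[0,0,30],[0,0,0],0.6],[[0,0,0],[0,0,0],0.6],[[0,0,0],[0,0,0],0.6],[[0,0,0],[0,0,0],0.6]]'
python3 -c "
from plant import *
print(hand_in())"
```

```text
time_s: 10.18
eef_pos: [0.4354, 0.0426, 0.2107]
orientation: [[0.987, -0.151, -0.049], [-0.151, -0.989, 0.004], [-0.049, 0.003, -0.999]]
wrist_force: [0.0, 0.1, 0.2]
gripper_width: 0.0515
the job is handed in; nothing more can be done
None
```

The blue bin is on its base with its mouth up and its front against the stop strip. I handed the job in at about 10 s on the robot's clock; no verdict is reported.

I tipped it over by pushing its lip with the shut fingers. I then pushed its back wall with the half-open fingers held square to the stop, which turned it straight. The last push pressed it home with about 15 N at the wrist, and I drew the hand back and up.

**Last checks:**
- **Gap and squareness:** the model fit in the top view gave a gap of −0.6 mm and a skew of −0.003 rad. The separate front-edge line gave a gap of 3.1 mm and a skew of 0.011 rad. They differ by about 4 mm, but both are within the 6 mm and 0.06 rad limits.
- **Scene camera:** some fits in this view disagreed because the crop window cut off part of the bin, so I did not rely on them.
- **Hand:** the TCP was at 0.21 m height with about zero wrist force.
- **Other objects:** I saw no sign of anything else moving, but I did not measure their final positions.

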